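Clamp the mosaic panel in the pressing jig

TASK

Clamp the freshly set mosaic panel in its jig: with the outside of a finger, push the steel clamp strap round over the panel until it meets its stop, and only then push the red cam lever fully down with your fingertips so that the pad presses on the panel. Do not touch the tiles or lift the panel, leave everything else on the bench where it stands, and let go of the clamp when it is shut.

Things in the scene. Friction and masses are not known exactly. Their poses are not given: they have to be found in the camera images.
- jig: Fixed wooden board 260 (x) x 270 (y) x 18 mm high, on the bench; place and yaw vary. Origin on the bench surface under the middle of the panel seat, z up. Low rails (tops 26 mm up) bound the seat on its -x, +x and -y sides. The strap's pivot post stands at x = 0, y = +95 mm. All heights given here are above the bench.
- strap (a joint): Angle of the steel clamp strap about its upright pivot (rad). 0: it points along the jig's -x, off the panel. It grows as the strap swings counter-clockwise seen from above; at 1.571 it is home on its stop, along the jig's -y across the middle of the panel. About 2 N near its end moves it; it stays where it is left. Starts at 0.05 to 0.5.
- strap_pivot (a point): Point on the strap's upright pivot axis at mid height of the strap (65 mm). The strap is a level bar 30 mm wide, 18 mm high (underside at 56 mm, top at 74 mm), whose rounded end lies 153 mm from this axis. The bolt head here rises to 82 mm.
- strap_end (a point): Point on the strap's centre line near its free end, 135 mm from the pivot axis, 65 mm up; a yellow stripe crosses the strap's top here. Its x axis points along the strap, away from the pivot; the side face to push is on its -y, 15 mm from it.
- lever (a joint): Angle of the red-handled cam lever on the strap (rad). 0: the handle rises back towards the strap's pivot, 55 degrees above level. It grows as the handle is pushed down towards the pivot; 0.873: fully down on its stop, 5 degrees above level. 5 to 10 N down on the ball moves it; it stays where left. Going down it lowers the pad onto the panel. Starts at 0 to 0.2.
- lever_hinge (a point): Middle of the cam lever's hinge axis, which is level and square to the strap, 95 mm out along the strap from the pivot axis and 90 mm up, between two dark cheeks (30 mm over the outsides, tops 98 mm up).
- lever_ball (a point): Centre of the red ball (26 mm across) at the end of the lever handle, 85 mm from the lever's hinge axis: 146 to 160 mm up when raised at the start, 97 mm up and over the pivot bolt (10 mm short of its axis) when fully down.
- pad: Black rubber pressure pad, 28 mm across, 12 mm thick, under the strap directly below the lever hinge; origin at the centre of its underside, which is 34 mm above the bench with the lever up (about 4 mm over the panel) and presses on the panel when the lever is down.
- panel: Freshly set mosaic panel in green and cream tiles, 120 x 120 x 12 mm, loose in the jig's seat, its top 30.5 mm above the bench; origin at the centre of its underside. Its tiles must not be touched by the robot.
- spare_tile: Bystander: loose blue tile, 30 x 30 x 7 mm, lying on the jig board's far (+x) right part; origin at the centre of its underside.
- tile_cup: Bystander: small white cup, 44 mm across, 42 mm high, standing on the jig board's far (+x) margin; origin at the centre of its underside.
- glue_bottle: Bystander: white bottle with an orange cap, 48 mm across, 120 mm high, standing at the side of the bench; origin at the centre of its underside.
- grout_jar: Bystander: clear jar with a grey cap, 68 mm across, 85 mm high, standing at the side of the bench; origin at the centre of its underside.
- tub: Bystander: green open tub, 90 mm across, 70 mm high, at the side of the bench; origin at the centre of its underside.
- spatula: Bystander: spatula, 190 mm long, lying at the left of the bench; origin at its underside.
- brush: Bystander: brush, 170 mm long, lying at the right of the bench; origin at its underside.
Things that resemble listed ones, but are neither listed nor needed, are in the scene too. There is more than one size of the panel; the job needs the larger.

How it is judged:
By the outcome, as a careful person would: the job done as asked, in the order asked, and still so for the second after the job is handed in, with the robot touching nothing.
It also fails if it takes over 50 s, if anything falls off the work surface, if the arm or the gripper's body presses on something with over 40 N, if the wrist force passes 120 N, or if a joint passes its speed limit or range.

ROBOT

A 6-joint arm with a two-finger parallel gripper is mounted at the origin on the work surface. World frame = base frame: x ahead of the robot, y to its left, z up, the work surface at z = 0. Lengths are in m, angles in rad, forces in N, time in s.
With the tool pointing down it reaches from about 0.3 to 0.775 m from the base axis. Payload 14.6 kg.
Tool frame: the origin (TCP) lies on the front face of the gripper's body, between the roots of the fingers; the fingertips stand 97 mm ahead of it and the grasp point (between the pads) lies 78 mm ahead of it; z points along the fingers, x is the direction in which the jaws open and shut, and the axes are right-handed (so a half turn about z gives the same grasp; the last joint's range is limited). The gripper opens to 94 mm and grips with 3 to 60 N. Pads are 16 mm wide; open, the fingers measure 119 mm over their backs; the gripper's body (75 mm by 177 mm) begins 78 mm behind the grasp point.
Start: joints at [1.139, 0.3, 1.521, -0, 1.321, -0.067], TCP at [0.196, 0.514, 0.303] pointing down, gripper open.
Joint ranges: [-3.03, 3.03], [-0.79, 2.21], [0.23, 2.52], [-1.04, 4.18], [0, 3.07], [-2.55, 2.55]. Speed limits (rad/s): [2.22, 2.22, 2.57, 3.14, 3.14, 3.14].

INTERFACE

Orientations are given as [roll, pitch, yaw] about the fixed x, y, z axes, in that order (R = Rz(yaw) Ry(pitch) Rx(roll)).
In Python, from station import sensors, camera, ctrl gives the robot as it stands.
- The arm moves only by the tool move_arm, never from a script. Its argument "rows" is text: rows parted by semicolons, each of 6 numbers parted by spaces: the shift along the tool's x, y, z in mm, then the turn, a rotation vector about the tool's x, y, z in rad. In form: x y z wx wy wz; .... A call has 1 to 20 rows; each row shifts and turns the pose as measured when the row begins, along the tool's axes as they then stand; what a row does not reach is not made up. A row lasts 1/8 s, in which the tool goes at most 62.5 mm and 10.7 degrees, less where a joint would pass 70% of its speed; a pose out of reach is approached as far as the arm can. A call with a gripper value outside its range is refused whole. "grip" is the opening, from -1 (shut) to 1 (fully open), set as the call begins (left out, the last holds). The fingers move at their own pace and stop on an object; "newtons" is the grip in N (left out, the last holds). Time passes only in rows, so rows that do not move let the fingers close. It gives the time, the measured TCP pose, the force and the opening at its end, in the units of the state.
- sensors.get_obs(): the state, without advancing time (a new reading comes with each control period).
- camera(name): name is "side" or "top"; returns a dict with "color" (400x640x3 uint8, blue, green, red), "z_map" (400x640 float32, m along the optical axis (not along the pixel's ray), 0 where there is no reading), "mtx" (3x3 intrinsics, pixels), "position" and "attitude" of the camera in the world. Camera axes: x right, y down, z forward; pixel columns grow to the right and rows downward; lengths in m; the calibration is good to about 2 mm. A picture is of the moment at which its call begins.
- ctrl.hand_in(): hands the job in, once; it reports no verdict.
The state is a dict: "time_s": time; "qpos": joint angles; "joint_vel": joint speeds; "tau": joint torques, N m; "ee_pos": TCP position; "eef_rot": TCP orientation; "force": force on the tool from outside, world axes, zero at the start; "moment": the same for the moment, N m; "grip_width": finger opening in m.
Only numpy, scipy, OpenCV 4.12 (cv2) and the standard library are available. Lean on these libraries where they do the work, as an engineer would, in place of code of your own. Each camera call takes 0.05 s, during which the arm holds its last target.

## Working session

There is one attempt and no reset: what is moved stays moved. The work goes in short steps, Python scripts to look and compute and a tool call to move; the robot and the scene stay as the last step left them, time stands still between calls to the robot, and variables do not carry over. Pictures are saved under pics/ and viewed, and the job is handed in when it is done.

Besides the shell and the picture viewer there is one more tool, called after ">>>" as name(argument=value, ...) on one line, values as JSON. move_arm: Moves the arm, as the interface text tells. Its arguments: {"type":"object","properties":{"rows":{"type":"string"},"grip":{"type":"number"},"newtons":{"type":"number"}},"required":["rows"]}

```bash
mkdir -p pics; ls; python3 - <<'E'
from station import sensors, camera
import cv2,numpy as np
print(sensors.get_obs())
for n in("top","side"):
    c=camera(n); cv2.imwrite(f"pics/{n}0.png",c["color"]); np.savez(f"{n}0.npz",**c)
    print(n,c["mtx"],c["position"],c["attitude"])
E
```

```text
pics
{'time_s': 0.0, 'qpos': array([ 1.13941114e+00,  3.00456106e-01,  1.52156941e+00, -1.99780721e-05,
        1.32073111e+00, -6.65857066e-02]), 'joint_vel': array([ 8.78439701e-05,  9.68890150e-05,  1.62077208e-04, -7.44390436e-04,
       -4.98066033e-04, -2.86832665e-04]), 'tau': array([ 7.07336476e-04, -5.31819892e+01, -3.52721286e+01,  7.08791683e-02,
        2.44335568e-02, -1.56027289e-05]), 'ee_pos': array([0.1961532 , 0.513668  , 0.30209943]), 'eef_rot': array([-3.14153452e+00,  1.16267939e-03,  1.20600183e+00]), 'force': array([-0.28644565,  0.77896105,  0.03808652]), 'moment': array([-0.01619352, -0.01005142, -0.02510694]), 'grip_width': 0.09368774994545206}
top [[364.48680427   0.         315.27031414]
 [  0.         364.48680427 204.6542003 ]
 [  0.           0.           1.        ]] [0.36298386 0.0496827  1.36633114] [-2.972865   -0.00470702 -1.56009943]
side [[408.31560821   0.         322.46419222]
 [  0.         408.31560821 201.92540674]
 [  0.           0.           1.        ]] [ 0.07137188 -0.66118597  0.82395875] [-2.25248438 -0.01097081 -0.65046535]
```

View pics/top0.png

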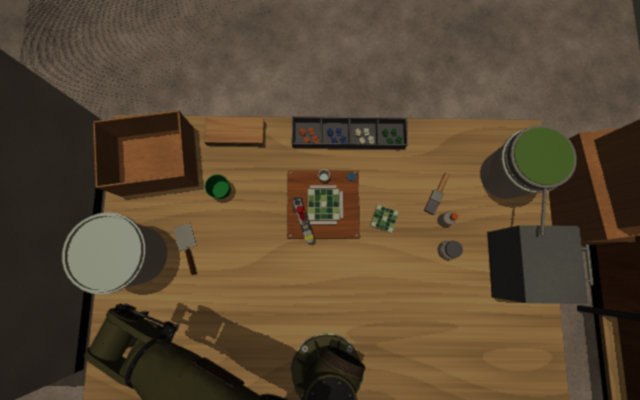

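View pics/side0.png

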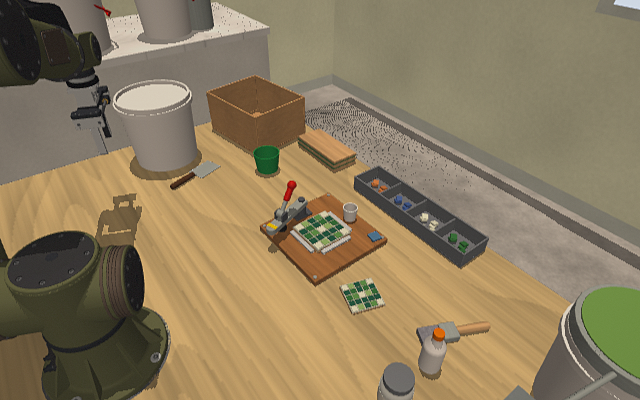

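```bash
cat > h.py <<'E'
import numpy as np,cv2
from scipy.spatial.transform import Rotation as R
def load(n): return dict(np.load(n))
def ray(c,u,v):
    d=np.linalg.inv(c["mtx"])@np.array([u,v,1.]); return c["position"],R.from_euler("xyz",c["attitude"]).as_matrix()@d
def onz(c,u,v,z):
    p,d=ray(c,u,v); return p+d*(z-p[2])/d[2]
def proj(c,P):
    q=R.from_euler("xyz",c["attitude"]).as_matrix().T@(np.asarray(P)-c["position"]); w=c["mtx"]@q; return w[:2]/w[2]
def tri(c1,a,c2,b):
    p,d=ray(c1,*a);q,e=ray(c2,*b)
    s=np.linalg.lstsq(np.c_[d,-e],q-p,rcond=None)[0]; A=p+d*s[0];B=q+e*s[1]; return (A+B)/2,np.linalg.norm(A-B)
def crop(c,x0,y0,x1,y1,k,name):
    cv2.imwrite(name,cv2.resize(c["color"][y0:y1,x0:x1],None,fx=k,fy=k,interpolation=cv2.INTER_CUBIC))
E
python3 - <<'E'
from h import *
t=load("top0.npz");s=load("side0.npz")
crop(t,275,155,415,255,5,"pics/t0c.png"); crop(s,250,165,400,295,5,"pics/s0c.png")
for n,p in dict(tl=(287,170),tr=(359,170),br=(359,239),bl=(287,238)).items(): print(n,onz(t,*p,.018))
E
```

```text
tl [0.7255161  0.15501393 0.018     ]
tr [ 0.72880324 -0.11966073  0.018     ]
br [ 0.46584178 -0.11717326  0.018     ]
bl [0.46658989 0.14887197 0.018     ]
```

View pics/t0c.png

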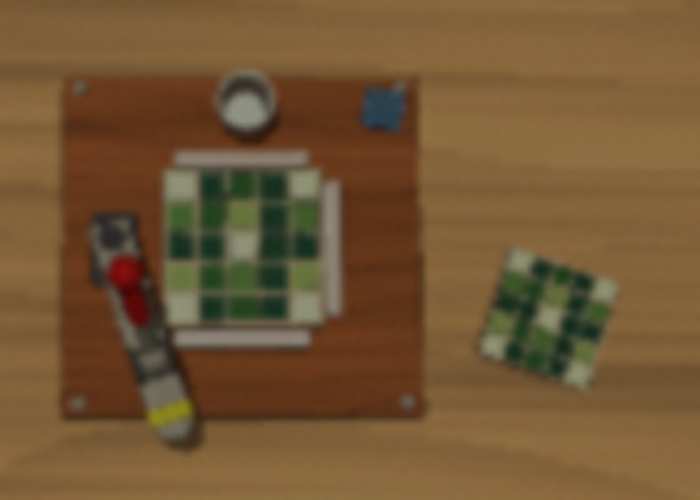

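View pics/s0c.png

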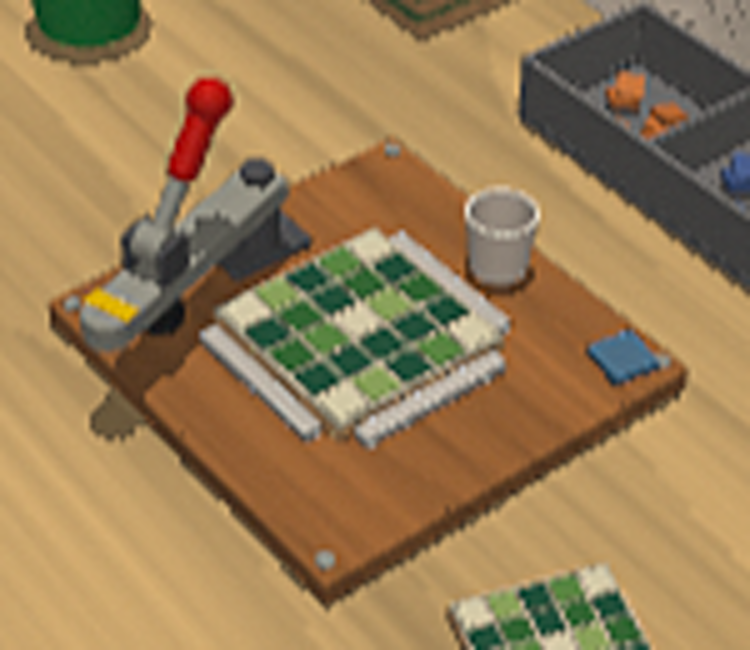

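```bash
python3 - <<'E'
from h import *
t=load("top0.npz");s=load("side0.npz")
def T(x,y): return (275+(x+.5)/5-.5,155+(y+.5)/5-.5)
def S(x,y): return (250+(x+.5)/5-.5,165+(y+.5)/5-.5)
for n,p,q,z in [("bolt",(111,234),(256,170),.082),("stripe",(170,412),(110,304),.074),("ball",(124,272),(209,98),.155)]:
    print(n,"top",onz(t,*T(*p),z),"side",onz(s,*S(*q),z),"tri",tri(t,T(*p),s,S(*q)))
pc=[onz(t,*T(*p),.0305) for p in [(163,170),(321,169),(326,325),(165,327)]]
print(np.array(pc),np.mean(pc,0))
pc=[onz(s,*S(*p),.0305) for p in [(378,230),(502,336),(342,428),(217,313)]]
print(np.array(pc),np.mean(pc,0))
pc=[onz(t,*T(*p),.018) for p in [(62,76),(418,77),(422,417),(62,418)]]
print(np.array(pc),np.mean(pc,0))
pc=[onz(s,*S(*p),.018) for p in [(392,138),(687,376),(327,592),(52,308)]]
print(np.array(pc),np.mean(pc,0))
# yellow & red masks
for c,n in((t,"t"),(s,"s")):
    h=cv2.cvtColor(c["color"],cv2.COLOR_BGR2HSV)
    m=cv2.inRange(h,(22,150,120),(33,255,255)); k=cv2.connectedComponentsWithStats(m)
    print(n,[(k[2][i][:5],k[3][i]) for i in range(1,k[0]) if k[2][i][4]>8])
E
```

```text
bolt top [0.59287465 0.11220677 0.082     ] side [0.59017979 0.11130375 0.082     ] tri (array([0.59229444, 0.1127301 , 0.08033059]), np.float64(0.0019496325504498283))
stripe top [0.46667112 0.06834209 0.074     ] side [0.46522116 0.07101792 0.074     ] tri (array([0.46541768, 0.06882463, 0.0758054 ]), np.float64(0.0024339480375298044))
ball top [0.55394045 0.099411   0.155     ] side [0.55467095 0.1025697  0.155     ] tri (array([0.55317629, 0.09948066, 0.15759696]), np.float64(0.0007864407591683286))
[[ 0.65124209  0.07670758  0.0305    ]
 [ 0.65339499 -0.04168059  0.0305    ]
 [ 0.53564789 -0.04535743  0.0305    ]
 [ 0.53281693  0.073524    0.0305    ]] [0.59327547 0.01579839 0.0305    ]
[[ 0.65201376  0.07391744  0.0305    ]
 [ 0.65185067 -0.0415074   0.0305    ]
 [ 0.53592911 -0.04521302  0.0305    ]
 [ 0.53312861  0.0705389   0.0305    ]] [0.59323054 0.01443398 0.0305    ]
[[ 0.72630231  0.15503258  0.018     ]
 [ 0.72876668 -0.11660589  0.018     ]
 [ 0.46953349 -0.11720818  0.018     ]
 [ 0.46585223  0.14885447  0.018     ]] [0.59761368 0.01751824 0.018     ]
[[ 0.72444102  0.15293925  0.018     ]
 [ 0.72355539 -0.11908993  0.018     ]
 [ 0.46873956 -0.12256321  0.018     ]
 [ 0.46573554  0.1428364   0.018     ]] [0.59561787 0.01353063 0.018     ]
t [(array([305, 235,   8,   5,  24], dtype=int32), array([308.33333333, 237.29166667]))]
s [(array([267, 223,  11,   7,  30], dtype=int32), array([272.03333333, 225.63333333]))]
```

The jig is the brown board at top-image (287–359, 170–238). There are two panels:
- The one in the jig's seat, at (324,204), measures about 118 mm across. It is the larger and fits the description.
- The one at (385,217), lying on the bare bench, is smaller, so it is the decoy.

In the crop, the strap's bolt is at top (297,202), the yellow stripe at (308,237) and the red ball at (300,209). The strap stands at about 0.31 rad.

Next I work out the approach.

```bash
cat >> h.py <<'E'
def rows(p,yaw,targets,ryaw=None):
    """targets list of (xyz,yaw); prints tool-frame rows (mm, rad)"""
    for (P,Y) in targets:
        M=R.from_euler("xyz",[np.pi,0,yaw]).as_matrix(); d=M.T@(np.array(P)-p)*1000
        print("%.0f %.0f %.0f 0 0 %.3f;"%(d[0],d[1],d[2],-(Y-yaw)),end=" ")
        p=np.array(P);yaw=Y
    print()
piv=np.array([.5915,.112]); J=.018
def strap(a,back,r=.135):
    th=np.pi+J+a; u=np.array([np.cos(th),np.sin(th)]); n=np.array([-u[1],u[0]])
    return piv+r*u-n*back, np.arctan2(n[1],n[0])
E
python3 - <<'E'
from h import *
from station import sensors
o=sensors.get_obs();p=o["ee_pos"];y=o["eef_rot"][2]
q,Y=strap(.31,.015+.0125+.018); print(q,Y)
G=np.array([*q,.302]); N=18
rows(p,y,[(p+(G-p)*(k/N),y+(Y-y)*max(0,k-2)/(N-2)) for k in range(1,N+1)])
E
```

```text
[0.44903921 0.11158404] -1.242796326794897
-16 21 0 0 0 -0.000; -16 21 0 0 0 -0.000; -16 21 0 0 0 0.153; -12 23 0 0 0 0.153; -9 25 0 0 0 0.153; -5 26 0 0 0 0.153; -1 26 0 0 0 0.153; 3 26 0 0 0 0.153; 7 25 0 0 0 0.153; 11 24 0 0 0 0.153; 14 22 0 0 0 0.153; 18 20 0 0 0 0.153; 20 17 0 0 0 0.153; 23 13 0 0 0 0.153; 25 10 0 0 0 0.153; 26 6 0 0 0 0.153; 26 2 0 0 0 0.153; 26 -2 0 0 0 0.153;
```

>>> move_arm(rows="-16 21 0 0 0 0; -16 21 0 0 0 0; -16 21 0 0 0 0.153; -12 23 0 0 0 0.153; -9 25 0 0 0 0.153; -5 26 0 0 0 0.153; -1 26 0 0 0 0.153; 3 26 0 0 0 0.153; 7 25 0 0 0 0.153; 11 24 0 0 0 0.153; 14 22 0 0 0 0.153; 18 20 0 0 0 0.153; 20 17 0 0 0 0.153; 23 13 0 0 0 0.153; 25 10 0 0 0 0.153; 26 6 0 0 0 0.153; 26 2 0 0 0 0.153; 26 -2 0 0 0 0.153; 0 0 0 0 0 0", grip=-1)

```text
time_s: 2.48
ee_pos: [0.4398, 0.0895, 0.2985]
eef_rot: [3.132, -0.005, -1.322]
force: [-0.9, -0.0, -0.2]
grip_width: 0.0005
```

```bash
python3 - <<'E'
from h import *
from station import sensors,camera
o=sensors.get_obs();p=o["ee_pos"];y=o["eef_rot"][2]
print(o["time_s"],p,o["eef_rot"],o["grip_width"],o["qpos"],o["force"])
q,Y=strap(.31,.015+.0125+.018); print(q,Y)
rows(p,y,[(np.array([*q,.25]),Y),(np.array([*q,.2]),Y),(np.array([*q,.158]),Y)])
c=camera("side");cv2.imwrite("pics/s1.png",c["color"]);crop(c,190,65,400,265,3,"pics/s1c.png")
E
```

```text
2.475 [0.43978453 0.08948614 0.29845615] [ 3.13224135 -0.00463839 -1.32215411] 0.00048439755948931503 [ 0.12133865  0.07979773  1.79304525 -0.0060462   1.27744163  1.44528796] [-0.85039695 -0.00721461 -0.23982586]
[0.44903921 0.11158404] -1.242796326794897
-19 -14 48 0 0 -0.079; 0 -0 50 0 0 -0.000; 0 -0 42 0 0 -0.000;
```

View pics/s1c.png

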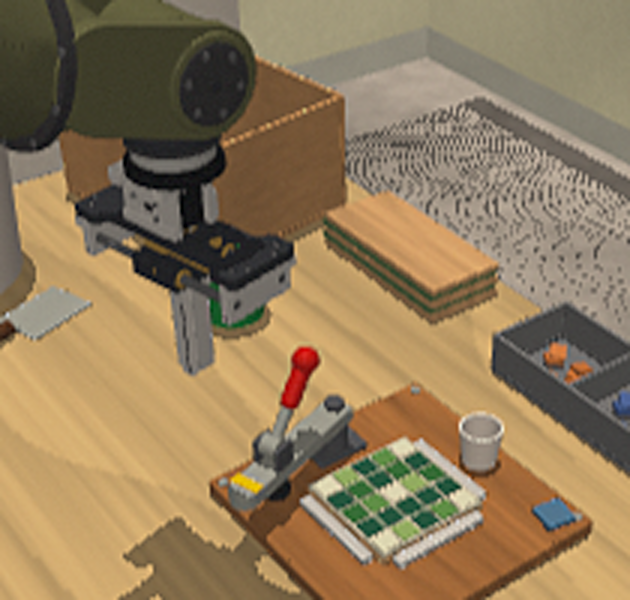

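The picture shows the shut gripper above and behind the strap end, and the scene is unchanged. The move overshot by about 20 mm, so I correct first and then go down.

>>> move_arm(rows="-10 -7 0 0 0 -0.04; -9 -7 0 0 0 -0.039; 0 0 0 0 0 0; 0 0 15 0 0 0; 0 0 20 0 0 0; 0 0 15 0 0 0; 0 0 0 0 0 0; 0 0 0 0 0 0")

```text
time_s: 3.52
ee_pos: [0.4461, 0.1158, 0.2439]
eef_rot: [3.13, -0.003, -1.226]
force: [0.6, 0.3, -0.0]
grip_width: 0.0002
```

```bash
cat > st.py <<'E'
from h import *
from station import sensors,camera
o=sensors.get_obs();p=o["ee_pos"];y=o["eef_rot"][2]
print(o["time_s"],p,o["eef_rot"],o["qpos"].round(3),o["force"])
E
python3 - <<'E'
from st import *
q,Y=strap(.31,.015+.0125+.018); print(q,Y)
rows(p,y,[(np.array([*q,.158]),Y)])
d=R.from_euler("xyz",[np.pi,0,Y])*R.from_euler("xyz",o["eef_rot"]).inv(); print((R.from_euler("xyz",o["eef_rot"]).inv()*R.from_euler("xyz",[np.pi,0,Y])).as_rotvec())
E
```

```text
3.525 [0.44609261 0.11576237 0.24392161] [ 3.12967966e+00 -2.97548839e-03 -1.22556760e+00] [ 0.176  0.168  1.829 -0.005  1.156  1.404] [ 0.58658997  0.27927643 -0.03083166]
[0.44903921 0.11158404] -1.242796326794897
5 -1 86 0 0 0.017; 
[ 0.01188705 -0.003078    0.01721078]
```

>>> move_arm(rows="0 0 25 0.012 -0.003 0.017; 0 0 25 0 0 0; 0 0 22 0 0 0; 0 0 6 0 0 0; 0 0 0 0 0 0; 0 0 0 0 0 0")

```text
time_s: 4.28
ee_pos: [0.4476, 0.1158, 0.1677]
eef_rot: [-3.134, -0.001, -1.243]
force: [-0.3, -0.1, -0.1]
grip_width: 0.0003
```

```bash
python3 - <<'E'
from st import *
q,Y=strap(.31,.015+.0125+.018); print(q,Y)
rows(p,y,[(np.array([*q,.158]),Y)])
c=camera("side");crop(c,220,135,370,265,5,"pics/s2c.png")
c=camera("top");crop(c,255,155,375,275,5,"pics/t2c.png")
E
```

```text
4.275 [0.44756552 0.11575783 0.16770642] [-3.13418157e+00 -1.07105875e-03 -1.24337164e+00] [0.174 0.274 1.902 0.    0.958 1.417] [-0.32367307 -0.10496651 -0.11329798]
[0.44903921 0.11158404] -1.242796326794897
4 -0 10 0 0 -0.001;
```

View pics/s2c.png

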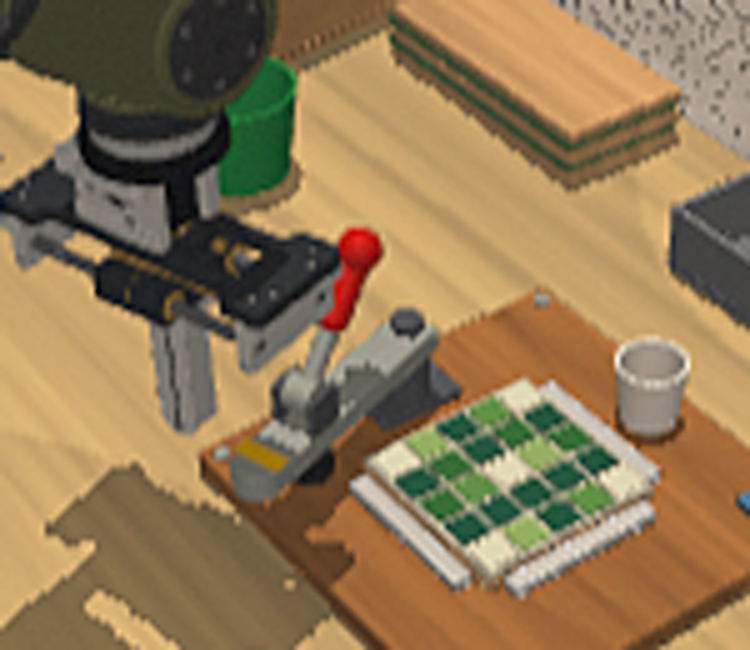

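View pics/t2c.png

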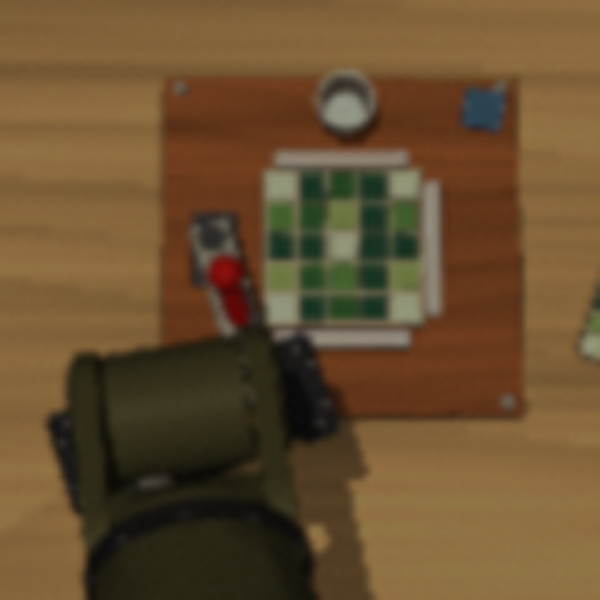

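>>> move_arm(rows="0 0 8 0 0 0; 0 0 2 0 0 0; 5 0 0 0 0 0; 6 0 0 0 0 0; 6 0 0 0 0 0; 4 0 0 0 0 0; 0 0 0 0 0 0; 0 0 0 0 0 0")

```text
time_s: 5.38
ee_pos: [0.4552, 0.0942, 0.1576]
eef_rot: [-3.133, -0.001, -1.244]
force: [0.6, -0.3, -0.0]
grip_width: 0.0004
```

```bash
cat > look.py <<'E'
import sys
from st import *
n=sys.argv[1]
v=p[:2]-piv; yaw=y; nn=np.array([np.cos(y),np.sin(y)]); u=np.array([np.sin(y),-np.cos(y)])
print("strap angle by tool yaw",y+np.pi/2-J if 0 else y-(J-np.pi/2), "along u",v@u,"along n",v@nn)
c=camera("side");crop(c,220,135,400,285,4,f"pics/s{n}.png")
np.savez(f"side{n}.npz",**c)
h=cv2.cvtColor(c["color"],cv2.COLOR_BGR2HSV);m=cv2.inRange(h,(20,130,80),(34,255,255))
m[:,:230]=0;m[:170]=0;m[300:]=0;m[:,370:]=0
k=cv2.connectedComponentsWithStats(m);
for i in range(1,k[0]):
    if k[2][i][4]>8:
        P=onz(c,*k[3][i],.074);d=P[:2]-piv;print("stripe?",k[3][i],k[2][i][4],P,"r",np.hypot(*d),"ang",np.arctan2(-d[1],-d[0])-J)
E
python3 look.py 3
```

```text
5.375 [0.45516299 0.09417522 0.15762056] [-3.13301854e+00 -1.27684540e-03 -1.24384685e+00] [1.250e-01 2.960e-01 1.903e+00 1.000e-03 9.340e-01 1.369e+00] [ 0.60618383 -0.26042057 -0.01138053]
strap angle by tool yaw 0.3089494767587566 along u 0.13483928068977286 along n -0.026904858918185916
stripe? [272.03125 225.625  ] 32 [0.46568158 0.0695489  0.074     ] r 0.13278694136989716 ang 0.3074058343912449
```

View pics/s3.png

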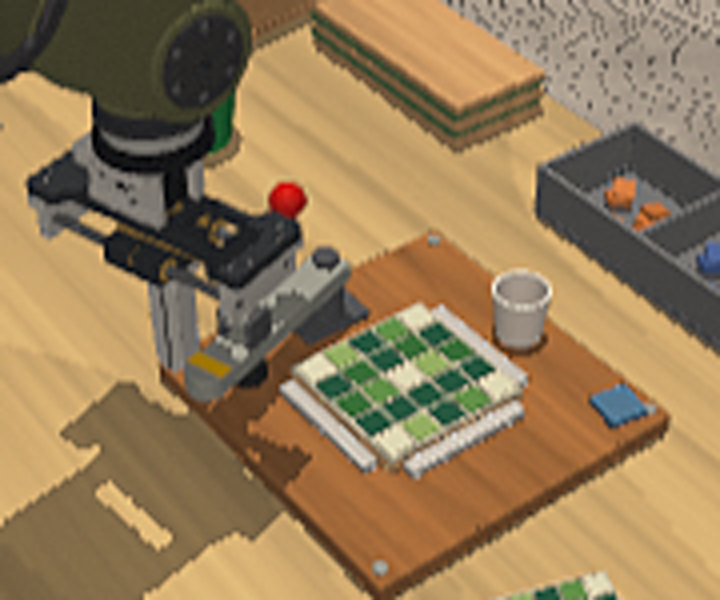

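The finger's back now lies alongside the strap next to the stripe (stripe at side (272,226)), with about zero gap, and the body is clear of the ball. I start the swing.

>>> move_arm(rows="8 1.4 0 0 0 -0.06; 8 1.4 0 0 0 -0.06; 8 1.4 0 0 0 -0.06; 8 1.4 0 0 0 -0.06; 0 0 0 0 0 0")

```text
time_s: 6.05
ee_pos: [0.4628, 0.0633, 0.1576]
eef_rot: [-3.133, -0.002, -0.995]
force: [-0.2, -0.5, 0.3]
grip_width: 0.0002
```

```bash
python3 look.py 4
```

```text
6.05 [0.46279483 0.06331869 0.15758379] [-3.13347721e+00 -1.98920880e-03 -9.95476891e-01] [0.057 0.301 1.896 0.003 0.937 1.05 ] [-0.17922648 -0.52758951  0.28677699]
strap angle by tool yaw 0.5573194353177251 along u 0.13447366599959676 along n -0.029184326308758068
stripe? [281.69444444 229.25      ] 36 [0.47887444 0.04178293 0.074     ] r 0.13272134037924668 ang 0.5394881547556772
```

View pics/s4.png

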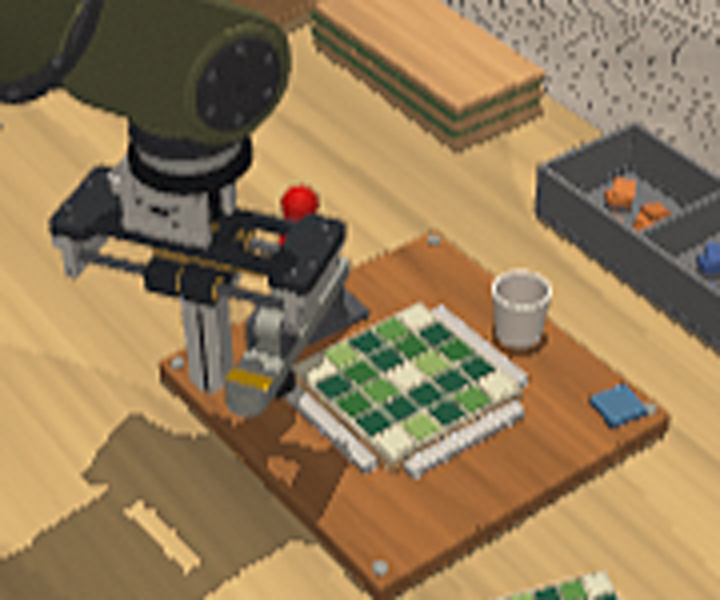

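The strap follows; it is at 0.54 rad. I continue.

>>> move_arm(rows="8.3 1.4 0 0 0 -0.06; 8.3 1.4 0 0 0 -0.06; 8.3 1.4 0 0 0 -0.06; 8.3 1.4 0 0 0 -0.06; 8.3 1.4 0 0 0 -0.06; 8.3 1.4 0 0 0 -0.06; 8.3 1.4 0 0 0 -0.06; 0 0 0 0 0 0")

```text
time_s: 7.1
ee_pos: [0.4938, 0.0168, 0.1571]
eef_rot: [-3.138, -0.0, -0.572]
force: [0.5, -0.2, 0.7]
grip_width: 0.0004
```

```bash
python3 look.py 5
```

```text
7.1 [0.4938061  0.01676194 0.15707316] [-3.13762778e+00 -1.12879753e-04 -5.72426067e-01] [-0.041  0.356  1.821  0.004  0.963  0.529] [ 0.4555284  -0.21305634  0.6984454 ]
strap angle by tool yaw 0.9803702601301076 along u 0.1329742389045027 along n -0.030532566908838026
stripe? [301.87878788 231.63636364] 33 [0.51704822 0.00179329 0.074     ] r 0.13299844422772827 ang 0.9586586903630308
```

View pics/s5.png

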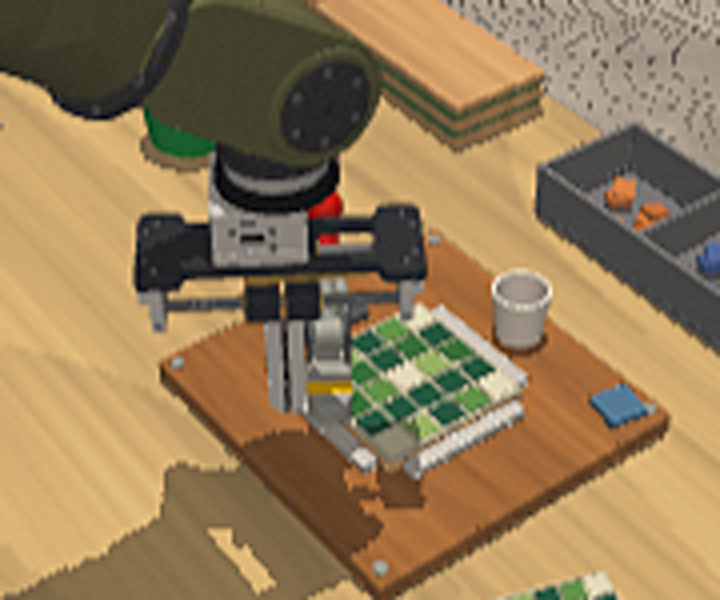

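Strap at 0.96 rad, with the finger well above the tiles. I continue.

>>> move_arm(rows="8.4 1.6 0 0 0 -0.058; 8.4 1.6 0 0 0 -0.058; 8.4 1.6 0 0 0 -0.058; 8.4 1.6 0 0 0 -0.058; 8.4 1.6 0 0 0 -0.058; 8.4 1.6 0 0 0 -0.058; 8.4 1.6 0 0 0 -0.058; 8 1.4 0 0 0 -0.055; 0 0 0 0 0 0")

```text
time_s: 8.28
ee_pos: [0.5489, -0.0159, 0.1565]
eef_rot: [-3.139, 0.004, -0.113]
force: [0.2, 0.0, -1.1]
grip_width: 0.0003
```

```bash
python3 look.py 6
```

```text
8.275 [ 0.54894699 -0.01589672  0.1564573 ] [-3.1390577   0.00392857 -0.11340065] [-0.096  0.464  1.662  0.003  1.019  0.015] [ 0.17136877  0.03660248 -1.13775772]
strap angle by tool yaw 1.4393956721573684 along u 0.1318904472760625 along n -0.027807188811456763
stripe? [325.2        226.83333333] 30 [ 0.57867255 -0.02034743  0.074     ] r 0.13296761073205562 ang 1.4561755700107335
```

View pics/s6.png

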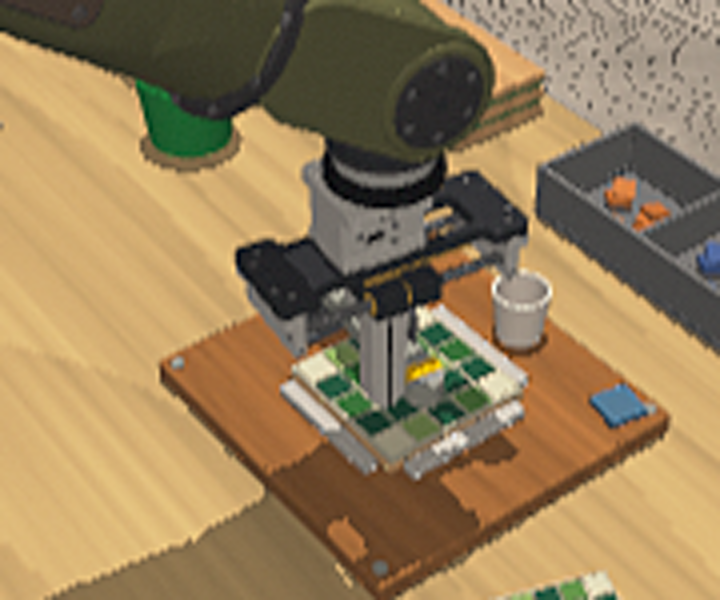

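Strap at about 1.46. I now go slowly to the stop.

>>> move_arm(rows="4 0.8 0 0 0 -0.03; 4 0.8 0 0 0 -0.03; 3 0.5 0 0 0 -0.03; 3 0.5 0 0 0 -0.02; 2 0.4 0 0 0 -0.02; 2 0 0 0 0 0")

```text
time_s: 9.07
ee_pos: [0.5668, -0.0199, 0.1563]
eef_rot: [-3.139, 0.005, 0.023]
force: [-5.5, -0.9, 1.5]
grip_width: 0.0005
```

```bash
python3 look.py 7
```

```text
9.075 [ 0.56678501 -0.01985053  0.15626849] [-3.13895483  0.00509888  0.02252957] [-0.1    0.499  1.608  0.002  1.04  -0.124] [-5.54220699 -0.85673797  1.51547859]
strap angle by tool yaw 1.5753259009411242 along u 0.1312603025776235 along n -0.027679005135227627
stripe? [330.96153846 224.19230769] 26 [ 0.59781206 -0.02128875  0.074     ] r 0.13343812749188397 ang 1.60011727336675
```

>>> move_arm(rows="2 0 0 0 0 0; 3 0 0 0 0 0; 3 0 0 0 0 0")

```text
time_s: 9.5
ee_pos: [0.569, -0.0198, 0.1562]
eef_rot: [-3.138, 0.027, 0.022]
force: [-31.4, -2.4, 22.2]
grip_width: -0.0001
```

```bash
python3 look.py 8
```

```text
9.5 [ 0.56899839 -0.0198451   0.15622246] [-3.13844565  0.02736171  0.0219926 ] [-0.099  0.511  1.59  -0.     1.068 -0.121] [-31.37297054  -2.39344662  22.24385076]
strap angle by tool yaw 1.5747889273870324 along u 0.13131839092651934 along n -0.02539554967146089
stripe? [331.04 224.08] 25 [ 0.59826674 -0.02105772  0.074     ] r 0.1332296715743715 ang 1.603608212407119
```

View pics/s8.png

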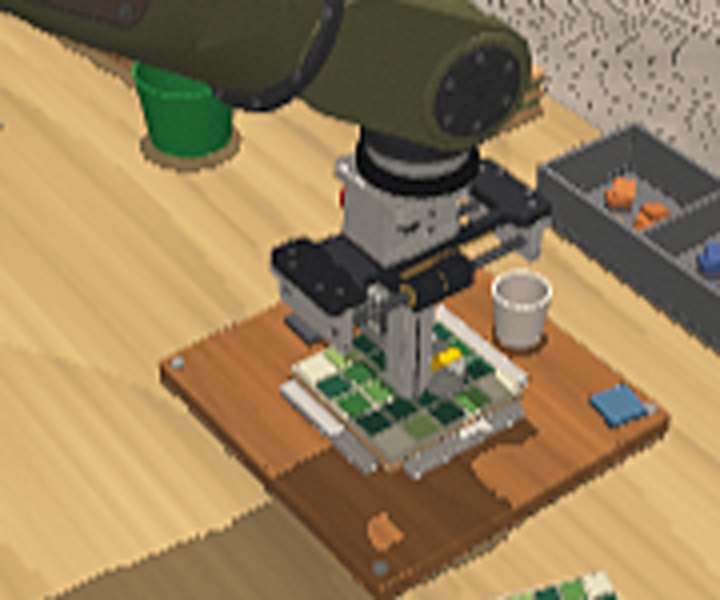

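The strap is home: the force rose to 31 N while the stripe at side (331,224) did not move. I back off and rise.

>>> move_arm(rows="-4 0 0 0 -0.02 0; -6 0 0 0 0 0; -6 0 0 0 0 0; 0 0 0 0 0 0; 0 0 -25 0 0 0; 0 0 -35 0 0 0; 0 0 -35 0 0 0; 0 0 -25 0 0 0; 0 0 0 0 0 0; 0 0 0 0 0 0")

```text
time_s: 10.8
ee_pos: [0.5582, -0.02, 0.2793]
eef_rot: [-3.138, 0.046, 0.022]
force: [-0.6, 0.3, -0.7]
grip_width: 0.0004
```

```bash
python3 look.py 9; python3 - <<'E'
from h import *
from station import camera
c=camera("top");np.savez("top9.npz",**c);crop(c,255,155,375,275,5,"pics/t9.png")
E
```

```text
10.8 [ 0.55819956 -0.01998341  0.27930351] [-3.13754304  0.04587763  0.02160338] [-0.101  0.356  1.503 -0.002  1.329 -0.122] [-0.64730046  0.33365305 -0.72185261]
strap angle by tool yaw 1.5743997062561548 along u 0.13123326834095564 along n -0.03614373157503447
stripe? [329.74285714 224.45714286] 35 [ 0.59447358 -0.02015048  0.074     ] r 0.1321839269893188 ang 1.5752939946495275
```

View pics/s9.png

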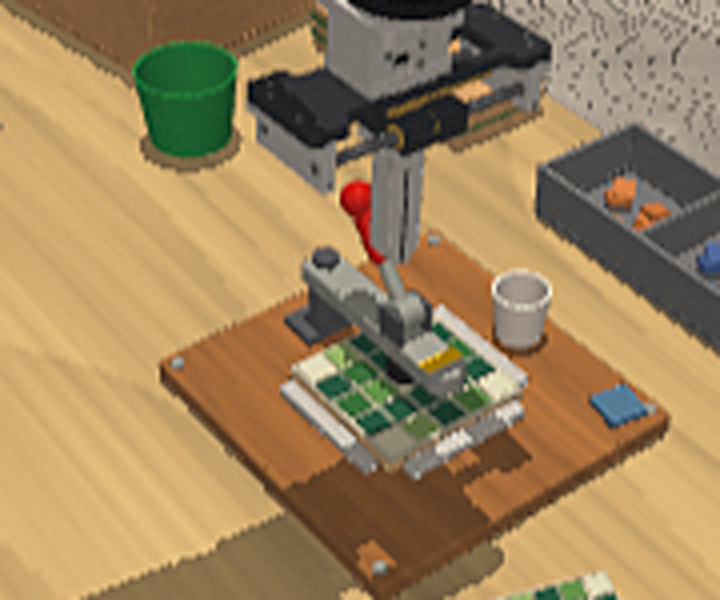

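View pics/t9.png

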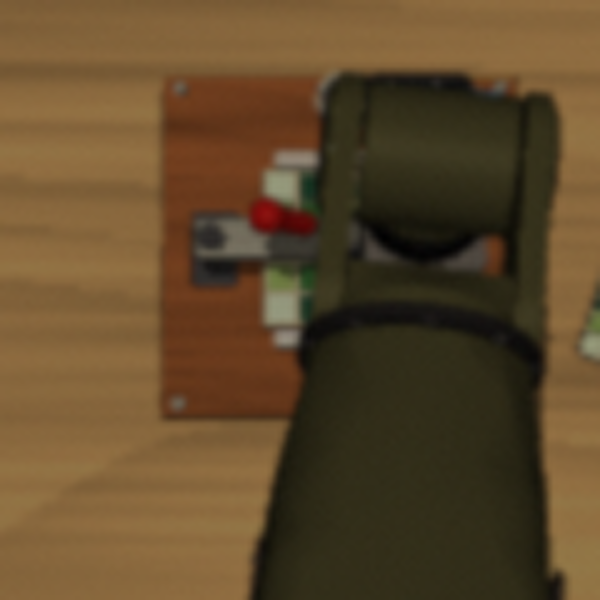

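The strap lies along jig −y, with the stripe at side (330,224), which gives 1.575 rad. The ball is at side (309,183) and top (308,197). I locate it next.

```bash
python3 - <<'E'
from st import *
s=load("side9.npz");t=load("top9.npz")
out=[]
for c,(x0,y0,x1,y1) in((s,(295,170,330,210)),(t,(298,190,325,210))):
    h=cv2.cvtColor(c["color"],cv2.COLOR_BGR2HSV); m=cv2.inRange(h,(0,150,70),(8,255,255))|cv2.inRange(h,(172,150,70),(180,255,255))
    z=np.zeros_like(m);z[y0:y1,x0:x1]=m[y0:y1,x0:x1]
    dt=cv2.distanceTransform(z,cv2.DIST_L2,5);_,mx,_,lo=cv2.minMaxLoc(dt); ys,xs=np.nonzero(dt>mx-.6); out.append((xs.mean(),ys.mean())); print(out[-1],mx)
B,e=tri(t,out[1],s,out[0]); print("ball",B,e)
r=np.array([np.sin(J),-np.cos(J)]); d=(B[:2]-piv)@r; print("dist from pivot",d,"angle",np.arctan2(B[2]-.09,.095-d))
print((R.from_euler("xyz",o["eef_rot"]).inv()*R.from_euler("xyz",[np.pi,0,.02])).as_rotvec())
tg=np.array([*(piv+r*d),.28]); print(tg); rows(p,y,[(tg,.02)])
E
```

```text
10.9 [ 0.55823168 -0.01998572  0.27928773] [-3.13756277  0.04617346  0.0216387 ] [-0.101  0.356  1.502 -0.002  1.329 -0.122] [-0.15743394  0.21797249  1.16259236]
(np.float64(308.6666666666667), np.float64(184.5)) 4.0
(np.float64(307.8), np.float64(197.6)) 3.196899890899658
ball [0.59227431 0.07214752 0.15582175] 0.0019209321207981132
dist from pivot 0.0398599653824586 angle 0.8734762012747884
[-0.00399133  0.04617669  0.00154537]
[0.59221744 0.07214649 0.28      ]
36 -91 -1 0 0 0.002;
```

>>> move_arm(rows="0 0 -12 0 0.046 0; 8 -22 0 0 0 0; 10 -24 0 0 0 0; 9 -22 0 0 0 0; 6 -15 0 0 0 0; 0 0 0 0 0 0; 0 0 0 0 0 0")

```text
time_s: 11.78
ee_pos: [0.5907, 0.0651, 0.2931]
eef_rot: [-3.137, -0.01, 0.02]
force: [-0.3, -0.6, 0.2]
grip_width: 0.0006
```

```bash
python3 look.py 10; python3 - <<'E'
from st import *
rows(p,y,[(np.array([.5922,.0721,.2675]),.018)])
print((R.from_euler("xyz",o["eef_rot"]).inv()*R.from_euler("xyz",[np.pi,0,.02])).as_rotvec())
E
```

```text
11.775 [0.59074763 0.06510898 0.29307824] [-3.13662387 -0.00954268  0.02017189] [0.047 0.402 1.406 0.005 1.324 0.025] [-0.29123401 -0.58892261  0.23323031]
strap angle by tool yaw 1.5729682214520915 along u 0.04686630928990008 along n -0.0016980384111775202
stripe? [330.11428571 224.25714286] 35 [ 0.59578947 -0.02011596  0.074     ] r 0.1321855804734233 ang 1.5852524237657268
11.825 [0.59074311 0.06509272 0.29308857] [-3.13656699 -0.00952733  0.02002879] [0.047 0.402 1.406 0.005 1.324 0.025] [-0.00617677  0.20021238 -1.13888605]
2 -7 26 0 0 0.002; 
[-5.02576303e-03 -9.52724149e-03  5.27266789e-05]
```

View pics/s10.png

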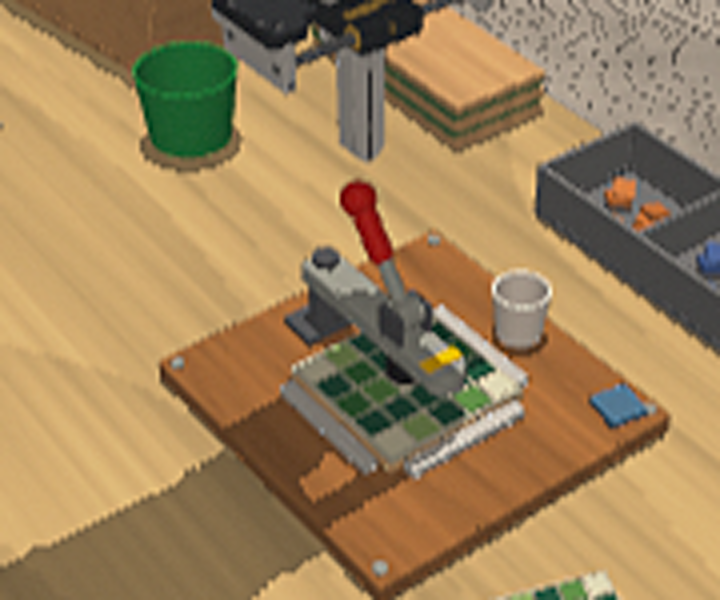

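>>> move_arm(rows="1 -4 6 -0.005 -0.01 0; 1 -3 8 0 0 0; 0 0 7 0 0 0; 0 0 3 0 0 0; 0 0 0 0 0 0")

```text
time_s: 12.45
ee_pos: [0.5925, 0.0714, 0.2668]
eef_rot: [3.141, 0.002, 0.019]
force: [-0.4, -0.4, 0.0]
grip_width: 0.0005
```

```bash
python3 look.py 11; python3 - <<'E'
from st import *
print((R.from_euler("xyz",o["eef_rot"]).inv()*R.from_euler("xyz",[np.pi,0,.02])).as_rotvec())
r=np.array([np.sin(J),-np.cos(J)])
T=[]
for a in np.linspace(.873,.0873,13):
    d=.095-.085*np.cos(a); T.append((np.array([*(piv+r*d),.2+.085*np.sin(a)]),.02))
print(T[0][0],T[-1][0]); rows(p,y,T)
E
```

```text
12.45 [0.59246252 0.07143368 0.26683527] [3.14114135e+00 2.14592212e-03 1.86304025e-02] [ 0.059  0.434  1.424 -0.     1.286  0.04 ] [-0.40397184 -0.36193692  0.02980231]
strap angle by tool yaw 1.571426729249639 along u 0.04057721556816087 along n 0.00020663225127314774
stripe? [330.14705882 224.29411765] 34 [ 0.59576871 -0.02028754  0.074     ] r 0.1323563897675407 ang 1.5850535431777522
12.5 [0.59249846 0.07146648 0.26702516] [3.14114801e+00 1.87506756e-03 1.87051502e-02] [ 0.059  0.434  1.423 -0.     1.286  0.04 ] [-0.16977156  0.36771101  0.10579943]
[ 0.00044343  0.00187536 -0.00129443]
[0.59222689 0.07162165 0.2651321 ] [0.59168582 0.10167797 0.20741108]
-0 -0 2 0 0 -0.001; 0 -4 4 0 0 -0.000; 0 -4 4 0 0 -0.000; 0 -4 4 0 0 -0.000; 0 -3 4 0 0 -0.000; 0 -3 5 0 0 -0.000; 0 -3 5 0 0 -0.000; 0 -2 5 0 0 -0.000; 0 -2 5 0 0 -0.000; 0 -2 5 0 0 -0.000; 0 -1 5 0 0 -0.000; 0 -1 5 0 0 -0.000; 0 -1 6 0 0 -0.000;
```

View pics/s11.png

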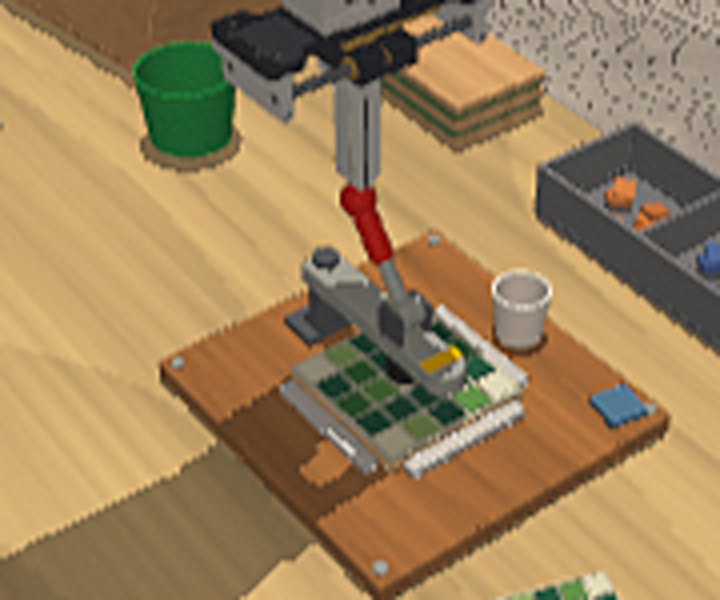

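The fingertips sit right on top of the ball, side (309,183). I push down along the arc.

>>> move_arm(rows="0 0 2 0 0 0; 0 -4 4 0 0 0; 0 -4 4 0 0 0; 0 -4 4 0 0 0; 0 -3 4 0 0 0; 0 0 0 0 0 0")

```text
time_s: 13.25
ee_pos: [0.5923, 0.0881, 0.2518]
eef_rot: [-3.14, -0.002, 0.019]
force: [-0.9, 0.3, 1.1]
grip_width: 0.0005
```

```bash
cat > arc.py <<'E'
from st import *
r=np.array([np.sin(J),-np.cos(J)])
print("tilt",(R.from_euler("xyz",o["eef_rot"]).inv()*R.from_euler("xyz",[np.pi,0,.02])).as_rotvec())
a0=np.arcsin((p[2]-.2)/.085); print("a from tip height",a0)
T=[]
for a in np.linspace(a0,.0873,max(2,int((a0-.0873)/.065)+1)):
    d=.095-.085*np.cos(a); T.append((np.array([*(piv+r*d),.2+.085*np.sin(a)]),.02))
rows(p,y,T)
E
python3 look.py 12; python3 arc.py
```

```text
13.25 [0.59229758 0.08808937 0.25177938] [-3.13966302e+00 -2.05690527e-03  1.91084283e-02] [0.086 0.45  1.436 0.002 1.253 0.066] [-0.85896588  0.2706222   1.10139941]
strap angle by tool yaw 1.5719047550833742 along u 0.02392150373858809 along n 0.00034056740253321125
stripe? [329.94594595 224.35135135] 37 [ 0.59518397 -0.020143    0.074     ] r 0.13219434444420639 ang 1.5806677320930491
13.3 [0.59235698 0.08785911 0.25180186] [-3.13991541e+00 -2.16862435e-03  1.89295784e-02] [0.086 0.45  1.436 0.002 1.253 0.066] [-0.12925714  0.30597718  1.19857901]
tilt [-0.00167608 -0.00216952 -0.0010686 ]
a from tip height 0.6553459833987919
-0 3 0 0 0 -0.001; 0 -4 5 0 0 -0.000; 0 -3 5 0 0 -0.000; 0 -3 5 0 0 -0.000; 0 -2 6 0 0 -0.000; 0 -2 6 0 0 -0.000; 0 -2 6 0 0 -0.000; 0 -1 6 0 0 -0.000; 0 -1 6 0 0 -0.000;
```

View pics/s12.png

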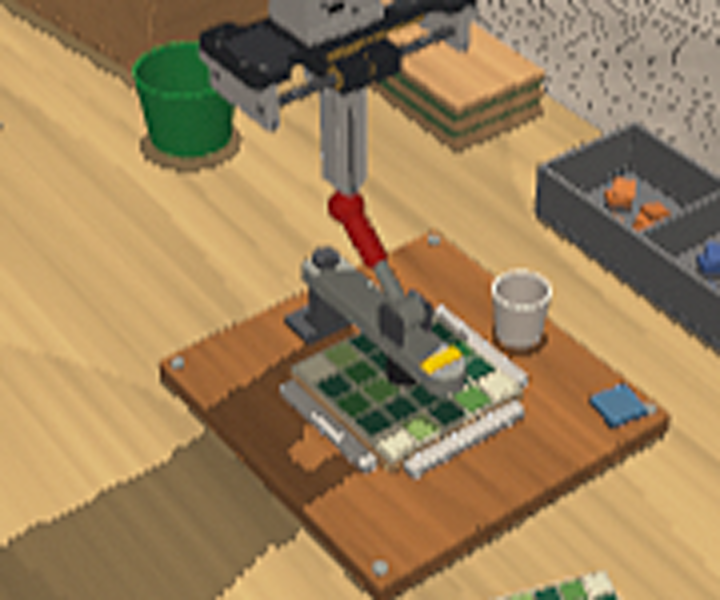

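The lever is moving down with the strap still. I continue with a little less shift towards the pivot.

>>> move_arm(rows="0 0 5 0 0 0; 0 -2 5 0 0 0; 0 -2 6 0 0 0; 0 -2 6 0 0 0; 0 -1 6 0 0 0; 0 0 0 0 0 0")

```text
time_s: 14.05
ee_pos: [0.5937, 0.0978, 0.2262]
eef_rot: [-3.134, -0.01, 0.02]
force: [-0.8, 0.3, 0.6]
grip_width: 0.0005
```

```bash
python3 look.py 13; python3 arc.py
```

```text
14.05 [0.59365076 0.09780919 0.22616243] [-3.1338334  -0.01016347  0.01952486] [0.1   0.478 1.458 0.007 1.194 0.078] [-0.82434385  0.33924684  0.56626148]
strap angle by tool yaw 1.5723211835921376 along u 0.014230091855972248 along n 0.0018732910183639157
stripe? [329.72972973 224.45945946] 37 [ 0.59443899 -0.02013651  0.074     ] r 0.13216919224307516 ang 1.5750347188072176
14.1 [0.59365745 0.09763303 0.22625936] [-3.13404816 -0.01006142  0.01944083] [0.1   0.478 1.458 0.007 1.195 0.078] [ 0.37725194  0.41645697 -0.02692811]
tilt [-0.00754162 -0.01006348 -0.00052121]
a from tip height 0.3140716744350928
-2 -0 -0 0 0 -0.001; 0 -2 6 0 0 -0.000; 0 -1 6 0 0 -0.000; 0 -1 6 0 0 -0.000;
```

View pics/s13.png

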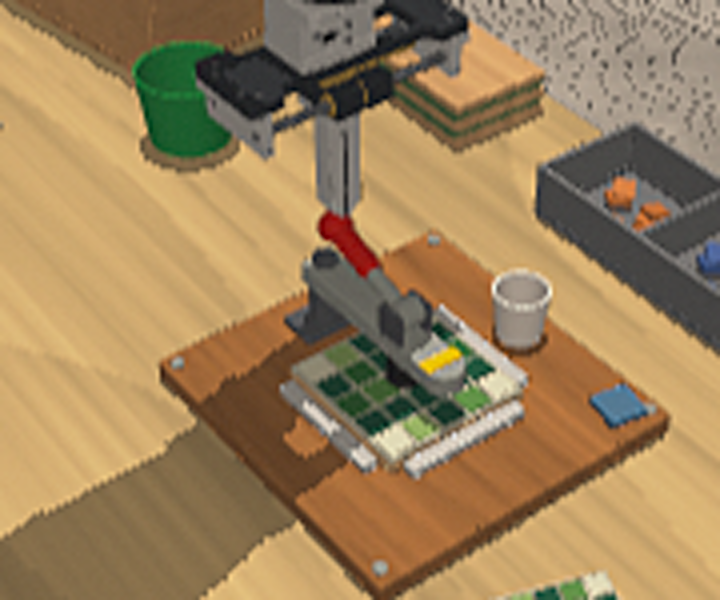

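The lever is at about 0.65 and tracking well. Now the last part, with the tilt corrected.

>>> move_arm(rows="-1 -1 5 -0.007 -0.01 0; 0 -1 5 0 0 0; 0 -1 5 0 0 0; 0 0 4 0 0 0; 0 0 2 0 0 0")

```text
time_s: 14.72
ee_pos: [0.5933, 0.1015, 0.2067]
eef_rot: [-3.14, -0.003, 0.019]
force: [-9.3, -0.6, 26.8]
grip_width: 0.0001
```

```bash
python3 look.py 14; python3 arc.py
```

```text
14.725 [0.59326597 0.10151085 0.20665313] [-3.13997817 -0.00321295  0.01944209] [1.080e-01 5.030e-01 1.470e+00 1.000e-03 1.165e+00 8.800e-02] [-9.28572052 -0.5777136  26.76806369]
strap angle by tool yaw 1.5722384148935127 along u 0.010521501465067667 along n 0.001561718419964948
stripe? [329.82857143 224.51428571] 35 [ 0.59451862 -0.02047252  0.074     ] r 0.1325069093999139 ang 1.57557914429045
14.775 [0.59322134 0.10150055 0.20678654] [-3.14005296 -0.00322647  0.01950572] [1.080e-01 5.030e-01 1.470e+00 1.000e-03 1.165e+00 8.800e-02] [-8.0421401   0.56435028 21.20802672]
tilt [-0.0015389  -0.00322685 -0.00049179]
a from tip height 0.07992677511732713
-2 -0 -0 0 0 -0.000; -0 0 -1 0 0 -0.000;
```

View pics/s14.png

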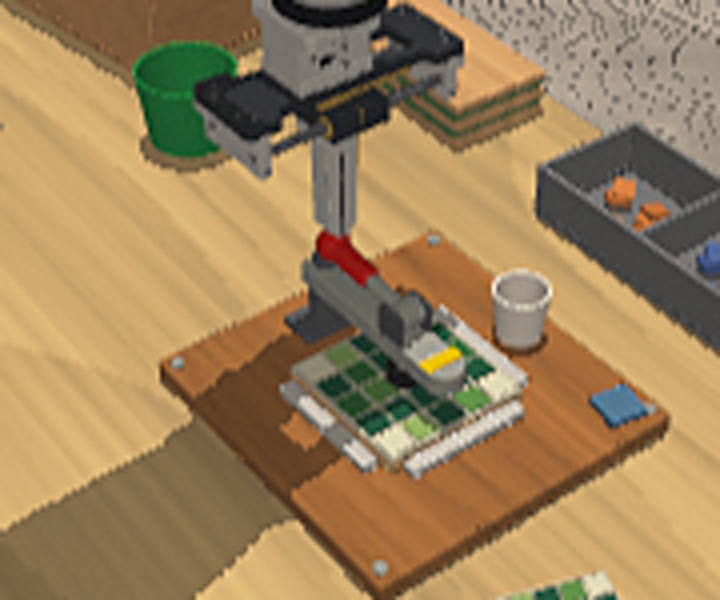

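The tip height of 0.2067 matches the stop (0.2074 expected) and the force has climbed to 27 N. I let go and rise straight up.

>>> move_arm(rows="0 0 1 0 0 0; 0 0 -4 0 0 0; 0 0 -15 0 0 0; 0 0 -30 0 0 0; 0 0 -35 0 0 0; 0 0 -35 0 0 0; -10 25 0 0 0 0; -20 40 0 0 0 0; -45 20 0 0 0 0; -45 20 0 0 0 0; -45 0 0 0 0 0; -40 0 0 0 0 0; 0 0 0 0 0 0; 0 0 0 0 0 0")

```text
time_s: 16.52
ee_pos: [0.383, -0.0127, 0.3332]
eef_rot: [3.138, -0.004, 0.018]
force: [-0.3, -0.1, -0.2]
grip_width: 0.0001
```

```bash
python3 look.py 15; python3 - <<'E'
from st import *
c=camera("top");np.savez("top15.npz",**c);crop(c,255,155,375,275,5,"pics/t15.png")
s=load("side15.npz");t=c;out=[]
for c,(x0,y0,x1,y1) in((s,(295,170,330,210)),(t,(290,190,325,210))):
    h=cv2.cvtColor(c["color"],cv2.COLOR_BGR2HSV); m=cv2.inRange(h,(0,150,50),(8,255,255))|cv2.inRange(h,(172,150,50),(180,255,255))
    z=np.zeros_like(m);z[y0:y1,x0:x1]=m[y0:y1,x0:x1]
    dt=cv2.distanceTransform(z,cv2.DIST_L2,5);_,mx,_,lo=cv2.minMaxLoc(dt); ys,xs=np.nonzero(dt>mx-.6); out.append((xs.mean(),ys.mean())); print(out[-1],mx)
B,e=tri(t,out[1],s,out[0]); print("ball",B,e)
E
```

```text
16.525 [ 0.38297682 -0.01267625  0.33315454] [ 3.13766441 -0.00350308  0.01756416] [-0.127 -0.112  1.9   -0.003  1.35  -0.144] [-0.29749983 -0.14428307 -0.24445789]
strap angle by tool yaw 1.5703604828726134 along u 0.12099467150859564 along n -0.2106807331362322
stripe? [329.82857143 224.51428571] 35 [ 0.59451862 -0.02047252  0.074     ] r 0.1325069093999139 ang 1.57557914429045
16.575 [ 0.38305718 -0.0126307   0.33305108] [ 3.13774669 -0.00316702  0.01772426] [-0.127 -0.112  1.899 -0.003  1.35  -0.144] [ 0.38715364 -0.31624538  0.17471803]
(np.float64(302.8), np.float64(195.6)) 4.0
(np.float64(303.22222222222223), np.float64(200.61111111111111)) 3.196899890899658
ball [0.58769447 0.09020724 0.10862478] 0.0077192060702320825
```

View pics/s15.png

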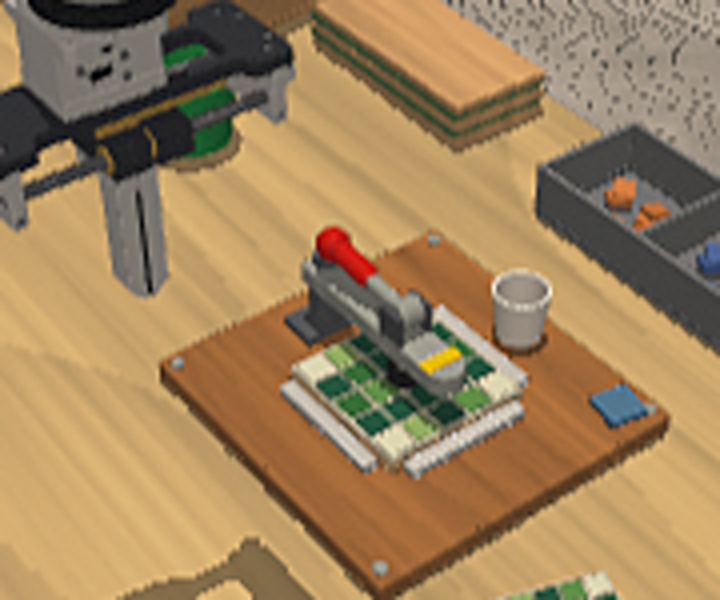

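View pics/t15.png

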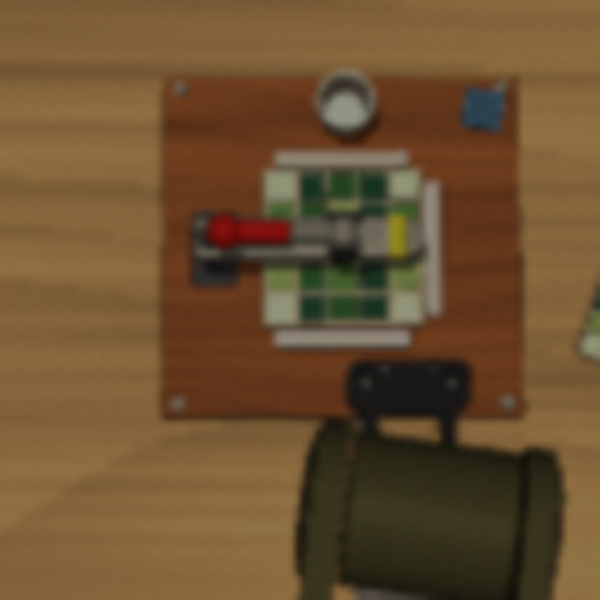

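```bash
python3 - <<'E'
from h import *
s=load("side15.npz");t=load("top15.npz")
print("tri",tri(t,(299.7,200.9),s,(302.8,195.6)))
for l in(.873,.80,.7):
    a=.9599-l; d=.095-.085*np.cos(a); P=[piv[0]+d*J,piv[1]-d,.09+.085*np.sin(a)]; print(l,proj(s,P),proj(t,P))
s0=load("side0.npz"); d=cv2.absdiff(s0["color"],s["color"]).max(2)
for n,(x0,y0,x1,y1) in dict(cup=(335,195,365,225),tile=(365,225,390,245),panel2=(338,270,388,316),rest=(400,200,640,400)).items(): print(n,d[y0:y1,x0:x1].max(),d[y0:y1,x0:x1].mean())
E
```

```text
tri (array([0.59130937, 0.10139782, 0.09896573]), np.float64(0.0009797629253642673))
0.873 [303.02868471 195.90360467] [299.57345583 200.99631003]
0.8 [303.14540038 194.34514182] [299.7244317  200.68395939]
0.7 [303.45792762 192.34916329] [300.14203083 200.25629592]
cup 92 11.796666666666667
tile 17 11.24
panel2 18 11.702173913043477
rest 19 11.03375
```

```bash
python3 - <<'E'
from h import *
s=load("side15.npz")["color"];s0=load("side0.npz")["color"]
d=cv2.absdiff(s0,s).max(2)[195:225,335:365]; ys,xs=np.nonzero(d>30); print(len(xs),xs.min()+335,xs.max()+335,ys.min()+195,ys.max()+195)
from station import ctrl
print(ctrl.hand_in())
E
```

```text
2 335 335 223 224
the job is handed in; nothing more can be done
None
```

The clamp is shut and handed in at about 16.6 s. I pushed the strap round with the outside of the closed fingers until it met its stop. Then I pressed the red ball down with the fingertips until the lever met its stop, and drew the arm clear.

**Strap:** The force on the finger rose to 31 N while the strap stayed still. The stripe reads 1.576 rad (home is 1.571), and that did not change while I pressed the lever.

**Lever:** The fingertips reached the height of the lever's stop, with 27 N on the tool. After release, the cameras put the ball at (0.591, 0.101, 0.099) m, against an expected height of 0.097 m. That agrees within the 2 mm calibration.

**Rest of the scene:** The cup, spare tile and small panel are unmoved in the side view. Two changed pixels at the edge of the cup check are at the strap's new position. I did not compare the things on the left of the bench in the same way. The fingertips stayed about 28 mm above the tiles throughout, and the wrist force read zero after release.

**Where a check disagreed:** My first automatic ball fix after release was about 1 cm off and its two camera rays missed by 8 mm, because the colour mask took in the handle. I replaced it with a fix from ball pixels read off the enlarged views. I could not see the pad press on the panel directly; I infer it from the lever being fully down.

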